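# Lock the inspection lamp on its rail at the spring button

## Robot

A 6-joint arm with a two-finger parallel gripper is mounted at the origin on the work surface. World frame = base frame: x ahead of the robot, y to its left, z up, the work surface at z = 0. Lengths are in m, angles in degrees, forces in N, time in s.
With the tool pointing down it reaches from about 0.25 to 0.725 m from the base axis. Payload 9.7 kg.
Tool frame: the origin (TCP) lies midway between the tips of the shut fingers; the grasp point (between the pads) lies bot.hold_point_z behind it (bot.hold_point_z is the distance from the TCP to the grasp point, in m); z points along the fingers, y is the line along which they close (so a half turn about z gives the same grasp; the last joint's range is limited). The gripper opens to 85 mm and grips with 20 to 120 N. Pads are 22 mm wide; open, the fingers measure 114 mm over their backs; the gripper's body (76 mm by 85 mm) begins 54 mm behind the grasp point. The pads swing forward as they close: fully open they stand 13 mm farther back than shut.
Start: joints at [77.12, 4.979, 10.078, 95.1, 0, 90], TCP at [0.123, 0.536, 0.231] pointing down, gripper open.
Joint ranges: [-179.16, 179.16], [-48.56, 103.87], [-65.8, 70.77], [-126.05, 130.52], [-82.76, 87.17], [-180, 180]. Speed limits (degrees/s): [127.2, 127.2, 147.25, 180, 180, 180].

## Interface

Orientations are given as [roll, pitch, yaw] about the fixed x, y, z axes, in that order (R = Rz(yaw) Ry(pitch) Rx(roll)).
In Python, from workcell import bot, camera, camera_model, ticket gives the robot as it stands.
- The arm moves only by the tool send_rows, never from a script. Its argument "targets" is text: rows parted by semicolons, each of 5 numbers parted by spaces: the shift along the tool's x, y, z in mm, then the turn about the tool's z in degrees, then the closure in counts, from 0 (fully open) to 255 (shut). A call has 1 to 20 rows; each row is the pose to reach, as a shift and turn from the pose commanded when the call began, along the tool's axes at that moment; what a row does not reach only later rows make up. A row lasts 1/8 s, in which the tool goes at most 62.5 mm and 10.7 degrees, less where a joint would pass 70% of its speed; a pose out of reach is approached as far as the arm can. A call with a gripper value outside its range is refused whole. The fingers move at their own pace and stop on an object; "newtons" is the grip in N (left out, the last holds). Time passes only in rows, so rows that repeat a pose let the fingers close. It gives the time, the measured TCP pose, the force, the opening and the grip force at its end, in the units of the state.
- bot.get_obs(): the state, without advancing time (a new reading comes with each control period).
- camera(name): name is "scene" or "top" or "wrist"; returns the picture (420x560x3 uint8, blue, green, red); there is no depth.
- camera_model(name): a dict with "K" (3x3 intrinsics, pixels), "dist_coeffs" ([k1, k2, p1, p2, k3] as OpenCV has them; the pictures are not rectified), "pose" (4x4, takes a point from camera to world coordinates); the wrist camera has in their place "T_tool_cam" (4x4, takes a point from camera to tool coordinates, whose origin is the TCP and whose axes are the flange's). Camera axes: x right, y down, z forward; pixel columns grow to the right and rows downward; lengths in m; the calibration is good to about 2 mm. A picture is of the moment at which its call begins: read the wrist's pose just before it. camera_model takes no time and is no camera call.
- ticket.job_done(): hands the job in; it is judged then, once.
The state is a dict: "time": time; "q": joint angles; "qd": joint speeds; "joint_efforts": joint torques, N m; "ee_pos": TCP position; "tcp_rot": TCP orientation; "wrist_force": force on the tool from outside, world axes, zero at the start; "torque": the same for the moment, N m; "opening": finger opening in m; "grasp_force": force on a finger pad.
Only numpy, scipy, OpenCV 4.12 (cv2) and the standard library are available. Lean on these libraries where they do the work, as an engineer would, in place of code of your own. Each camera call takes 0.05 s, during which the arm holds its last target. There are 200 camera calls.

## Task

Lock the lamp on the rail of its stand: slide its sleeve along to the spring button, press the button in and keep it in while you bring the end of the sleeve over it, then slide on until the button pops up through the slot in the sleeve, and let go. Work gently: do not ram the sleeve against the button or lean hard on the rail, and leave the other things on the bench where they are.

Things in the scene. Friction and masses are not known exactly. Their poses are not given: they have to be found in the camera images.
- stand: Lamp stand fixed to the bench: white base plate 320 x 100 mm, two white posts under the ends of a level bare-aluminium square rail, 24 x 24 mm, 300 mm long. Nothing but the button and sleeve rises above the rail. Origin: under the middle of the rail, on the bench; x along the rail towards the button, z up. Rail top at z = 112 mm, rail ends at x = -150 and 150, button near x = 45.
- strip_mid (a point): Middle of the thin dark strip (50 mm long) on the rail's top face; axes as the stand's. The steel spring button stands on the strip, its middle up to 14 mm either way along x of this point: not measured, to be seen or felt by sliding the sleeve up to it. Button 18 mm long (along x), 12 wide, 7 proud of the rail.
- button (a joint): How far the spring button is pressed in, m: 0 = fully out (7 mm proud), 0.007 = flush with the rail, 0.008 = stop. Springs back: about 2 N to start, 8 N when flush. The lower 5 mm of its faces are upright: the sleeve cannot pass until it is in by 5 mm or more. Above that its edge facing the sleeve is bevelled (5 mm long, 2 high): once nearly flush, the sleeve's end pushes it in the rest of the way.
- sleeve: Black square sleeve, threaded on the rail, a white lamp hanging under it; 0.18 to 0.33 kg, slides with friction. Origin: middle of its bore (25.4 mm square); x along the rail to its front end (towards the button), z up. 48 mm long, 31.4 wide, walls 3; its top wall rests on the rail. Slot through the top wall: 22 mm long, 16 wide, centred over the origin. Lamp 48 mm wide, down to z = -50.
- sleeve_front (a point): Middle of the lower edge of the sleeve's top wall at its front end (the edge that must pass over the button): 24 mm ahead of (+x) and 12.7 mm above the sleeve's origin, level with the rail's top. With fingers opened to about 56 mm along the rail, one finger stands behind the tab to push while the other, ahead of this edge, can press the button with its tip.
- sleeve_tab (a point): Middle of the rear face of the sleeve's push tab, 48 mm behind (-x) the front end; axes as the sleeve's. The tab is an upright black plate, 5 mm thick, 31 wide, 19 high, on top of the sleeve's rear end, its rear face flush with that end. This point is 25.2 mm above the sleeve's origin (12.5 mm above the rail's top); the tab's top edge is 9.5 mm higher.
- mouse: Black computer mouse, 95 x 55 x 28 mm, on the bench; a bystander. Origin: centre of its underside.
- objective: Steel microscope objective, 28 mm across and 42 mm high, standing on the bench; a bystander. Origin: centre of its underside.
- jar: White jar with a lid, 60 mm across and 70 mm high, standing on the bench; a bystander. Origin: centre of its underside.
Mind the look-alikes: they are no part of the job. Leave any green or yellow look-alike of the sleeve alone.

How it is judged (in metres and radians):
At the end, for the whole second after the job is handed in: The button stands fully out (within 1.5 mm) through the slot of the sleeve, so the sleeve is locked over it (its middle within 17.5 mm of the strip's middle, wherever the button is; so close it can only be in the slot), at rest and released (value of joint button below 0.0015 m and x of sleeve in the frame of strip_mid between -0.0175 and 0.0175 m and distance between sleeve and strip_mid below 0.025 m and linear speed of sleeve below 0.01 m/s and contact force between the fingers and sleeve below 0.2 N); the robot touches nothing.
It fails at once if the sleeve presses on the stand or its button with more than 30 N (rammed) (contact force between sleeve and stand above 30 N).
It fails at once if the gripper presses on the rail, the button or the stand with more than 25 N (contact force between the fingers and stand above 25 N).
It fails at once if the gripper presses on the sleeve with more than 25 N (contact force between the fingers and sleeve above 25 N).
It fails at once if the mouse, the objective or the jar is moved by more than 20 mm (distance of any of mouse, objective, jar from where it was at the start of the episode above 0.02 m).
It also fails if it takes over 54 s, if anything falls off the work surface, if the arm or the gripper's body presses on something with over 40 N, if the wrist force passes 120 N, or if a joint passes its speed limit or range.

## Working session

There is one attempt and no reset: what is moved stays moved. The work goes in short steps, Python scripts to look and compute and a tool call to move; the robot and the scene stay as the last step left them, time stands still between calls to the robot, and variables do not carry over. Pictures are saved under pics/ and viewed, at most 12 in all, crops included, and the job is handed in when it is done.

Besides the shell and the picture viewer there is one more tool, called after ">>>" as a command line: name --argument value ..., lists and objects as JSON in quotes. send_rows: Moves the arm, as the interface text tells. Its arguments: {"type":"object","properties":{"targets":{"type":"string"},"newtons":{"type":"number"}},"required":["targets"]}

```bash
mkdir -p pics; ls; python3 - <<'E'
from workcell import bot,camera,camera_model
import cv2,numpy as np
print(bot.get_obs(),bot.hold_point_z)
for n in("scene","top","wrist"):
    im=camera(n);cv2.imwrite(f"pics/{n}0.png",im);m=camera_model(n);print(n,{k:np.round(v,4).tolist() for k,v in m.items()})
a=cv2.imread("pics/scene0.png");b=cv2.imread("pics/top0.png")
s=np.vstack([a,b]);cv2.imwrite("pics/st.png",cv2.resize(np.hstack([a,b]),(800,300)))
E
```

```text
pics
{'time': 0.0, 'q': array([7.71203971e+01, 5.01127521e+00, 1.00342060e+01, 9.50989688e+01,
       2.43839903e-04, 9.00000254e+01]), 'qd': array([-0.02932179,  0.01962915, -0.05028257,  0.00628613, -0.00167747,
       -0.0147201 ]), 'joint_efforts': array([ 2.11772473e-03, -5.20382309e+01,  4.64808798e+01,  1.59733160e-02,
        1.73679173e-04,  6.67503983e-06]), 'ee_pos': array([0.12254508, 0.53594201, 0.23057916]), 'tcp_rot': array([-1.79923962e+02, -2.43806013e-04,  1.67120371e+02]), 'wrist_force': array([ 0.29763133,  0.29358788, -0.45102451]), 'torque': array([0.01472097, 0.05693434, 0.0079632 ]), 'grasp_force': 0.0, 'opening': 0.085697874501663} 0.0187
scene {'K': [[483.7491, 0.0, 275.8595], [0.0, 483.7491, 211.9183], [0.0, 0.0, 1.0]], 'dist_coeffs': [-0.0145, 0.0, 0.0, 0.0, 0.0], 'pose': [[0.2156, 0.736, -0.6417, 1.3647], [0.9765, -0.1676, 0.1358, -0.1677], [-0.0076, -0.6559, -0.7548, 1.0229], [0.0, 0.0, 0.0, 1.0]]}
top {'K': [[535.9515, 0.0, 284.0957], [0.0, 535.9515, 205.2937], [0.0, 0.0, 1.0]], 'dist_coeffs': [-0.0786, 0.0, 0.0, 0.0, 0.0], 'pose': [[-0.0112, -0.991, 0.1332, 0.3615], [-0.9999, 0.0123, 0.008, -0.0012], [-0.0096, -0.1331, -0.9911, 1.7363], [0.0, 0.0, 0.0, 1.0]]}
wrist {'K': [[307.9341, 0.0, 280.171], [0.0, 307.9341, 204.3397], [0.0, 0.0, 1.0]], 'dist_coeffs': [-0.0326, 0.0, 0.0, 0.0, 0.0], 'T_tool_cam': [[0.0006, -0.9571, -0.2896, 0.073], [1.0, 0.0009, -0.0007, -0.0011], [0.0009, -0.2896, 0.9571, -0.1425], [0.0, 0.0, 0.0, 1.0]]}
```

View pics/scene0.png

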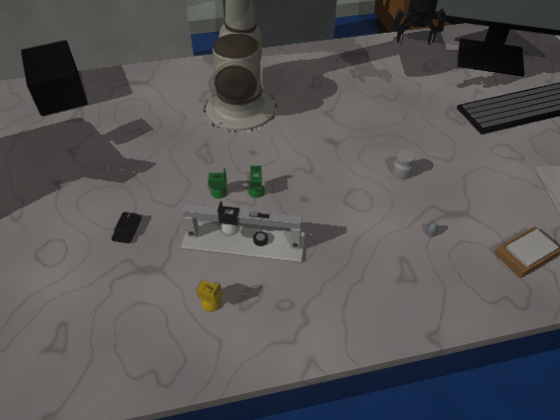

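View pics/top0.png

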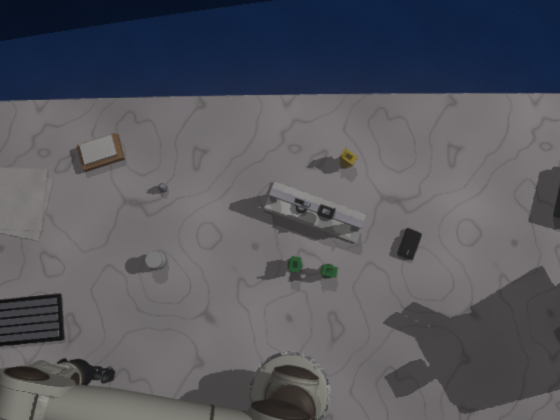

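The scene view shows the stand at (243,235) with a black sleeve on the rail at (228,213) and the dark strip at (260,215). In the top view the rail runs (272,188) to (364,222), with the sleeve at (326,212) and the strip at (300,203). The look-alikes are green at (218,184) and (256,181) and yellow at (210,296). The black one threaded on the rail fits the description, and I'll confirm it in a crop.

```bash
cat >h.py <<'E'
from workcell import bot,camera,camera_model
import cv2,numpy as np
from scipy.spatial.transform import Rotation as R
def tool():
    o=bot.get_obs();T=np.eye(4);T[:3,:3]=R.from_euler('xyz',o['tcp_rot'],degrees=True).as_matrix();T[:3,3]=o['ee_pos'];return T
def cast(name,uv,z,T=None):
    m=camera_model(name);P=m['pose'] if 'pose' in m else T@m['T_tool_cam']
    p=cv2.undistortPoints(np.float64(uv).reshape(-1,1,2),np.array(m['K']),np.array(m['dist_coeffs']))[:,0]
    d=np.c_[p,np.ones(len(p))]@np.array(P)[:3,:3].T;c=np.array(P)[:3,3]
    return c+d*((z-c[2])/d[:,2])[:,None]
E
python3 - <<'E'
from h import *
a=cv2.imread("pics/scene0.png")[180:270,170:320];b=cv2.imread("pics/top0.png")[170:260,250:400]
cv2.imwrite("pics/c1.png",np.vstack([cv2.resize(x[:, :],(500,300),interpolation=cv2.INTER_CUBIC) for x in(a,b)]))
print(cast("top",[(272,188),(364,222),(326,211),(300,203)],.112))
print(cast("scene",[(183,211),(301,221),(260,215)],.112))
E
```

```text
[[ 0.63377063  0.04850267  0.112     ]
 [ 0.52531989 -0.23090374  0.112     ]
 [ 0.56053186 -0.11578675  0.112     ]
 [ 0.58617448 -0.03679041  0.112     ]]
[[ 0.53572626 -0.229954    0.112     ]
 [ 0.63285907  0.04998837  0.112     ]
 [ 0.59149748 -0.04435791  0.112     ]]
```

View pics/c1.png

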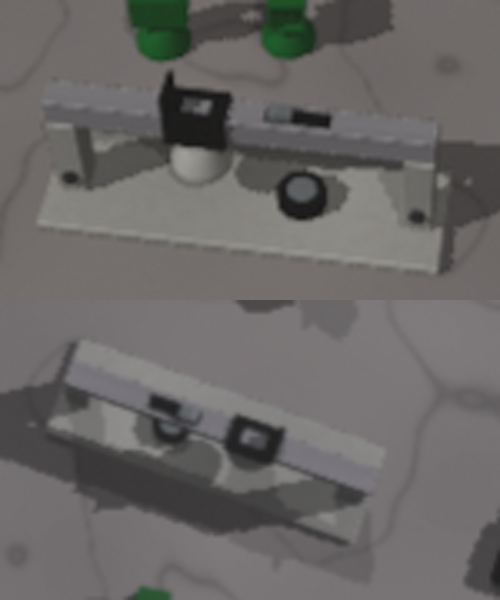

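Confirmed: the black sleeve sits on the rail with its tab at the rear (left in the scene view, away from the button). The steel button is at the end of the strip nearest the sleeve. The rail's x direction is at about 70° in the world. I'll move over it now.

>>> send_rows --targets "-40 -35 -20 1 87;-84 -73 -20 2 87;-128 -111 -20 3 87;-172 -149 -20 4 87;-216 -187 -20 5 87;-260 -225 -20 6 87;-304 -263 -20 7 87;-348 -301 -20 7.4 87;-392 -339 -20 7.4 87;-436 -377 -20 7.4 87;-480 -415 -20 7.4 87;-524 -453 -20 7.4 87;-560 -485 -20 7.4 87;-578 -500 -20 7.4 87;-578 -500 -20 7.4 87;-578 -500 -20 7.4 87"

```text
time: 2.15
ee_pos: [0.5742, -0.0797, 0.2512]
tcp_rot: [180.0, -0.0, 159.7]
wrist_force: [0.4, 0.9, -0.7]
opening: 0.0562
grasp_force: 0.0
```

```bash
python3 - <<'E'
from h import *
o=bot.get_obs();print(o['q'],o['ee_pos'],o['tcp_rot'],o['opening'],o['wrist_force'],o['time'])
cv2.imwrite("pics/w1.png",camera("wrist"))
E
```

```text
[-7.90235765e+00  9.72052638e+00  1.75438654e+01  9.78583806e+01
  8.46716969e-03  1.23721574e+01] [ 0.57422614 -0.07966202  0.25115133] [ 1.79999237e+02 -3.60419340e-02  1.59725483e+02] 0.05623061777012878 [ 0.4093423   0.87152135 -0.69873326] 2.15
```

View pics/w1.png

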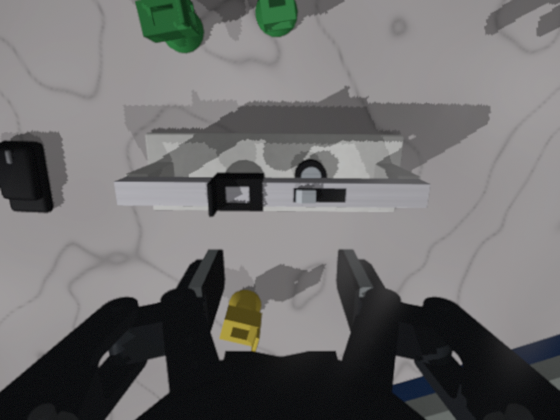

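The wrist view shows the rail across columns 117–428 near row 195. The sleeve is at about cols 210–264, with its tab at the left end. The dark strip is at about 294–346, with the steel button at its left end (294–316).

```bash
python3 - <<'E'
from h import *
a=cv2.imread("pics/w1.png");g=cv2.cvtColor(a,6)
for c in(150,285,390):print(c,g[172:216,c].tolist())
print('row195',g[195,285:352].tolist()); print('ends',g[195,108:124].tolist(),g[195,420:436].tolist(), 'sleeve',g[192,200:275].tolist())
cv2.imwrite("pics/c2.png",cv2.resize(a[160:225,195:360],(800,315),interpolation=cv2.INTER_CUBIC))
E
```

```text
150 [78, 76, 74, 74, 71, 70, 69, 69, 71, 103, 153, 170, 171, 171, 170, 169, 168, 170, 171, 171, 171, 172, 171, 171, 171, 169, 169, 171, 171, 172, 173, 174, 172, 164, 154, 152, 151, 152, 152, 152, 153, 152, 152, 152]
285 [174, 177, 177, 177, 172, 146, 93, 68, 68, 73, 103, 144, 161, 163, 164, 164, 164, 163, 164, 165, 165, 164, 166, 167, 167, 166, 165, 163, 162, 163, 164, 165, 164, 166, 174, 180, 182, 183, 174, 151, 152, 155, 156, 156]
390 [93, 92, 91, 91, 92, 93, 92, 92, 91, 91, 94, 111, 145, 157, 159, 158, 157, 156, 156, 156, 157, 159, 160, 160, 158, 157, 158, 157, 155, 155, 157, 157, 157, 157, 159, 164, 169, 170, 171, 167, 153, 149, 150, 150]
row195 [167, 166, 167, 167, 167, 167, 166, 156, 120, 65, 90, 145, 170, 174, 174, 173, 164, 145, 137, 135, 136, 135, 136, 135, 135, 135, 135, 135, 136, 134, 115, 65, 21, 15, 17, 14, 19, 20, 22, 25, 25, 26, 27, 26, 27, 25, 28, 26, 28, 31, 29, 29, 30, 30, 33, 32, 31, 34, 34, 46, 88, 137, 160, 164, 164, 163, 163]
ends [147, 147, 148, 149, 149, 148, 149, 155, 166, 172, 172, 172, 172, 172, 172, 171] [157, 158, 157, 157, 157, 157, 158, 157, 150, 142, 145, 146, 146, 146, 145, 146] sleeve [169, 169, 168, 169, 167, 160, 138, 83, 36, 27, 20, 19, 11, 7, 10, 9, 13, 12, 14, 16, 15, 15, 14, 12, 25, 56, 88, 104, 106, 106, 106, 105, 105, 106, 105, 106, 105, 105, 105, 105, 108, 130, 156, 167, 167, 167, 167, 161, 136, 78, 29, 20, 25, 23, 24, 22, 23, 22, 20, 21, 23, 38, 79, 107, 109, 116, 140, 162, 166, 166, 166, 165, 165, 165, 165]
```

View pics/c2.png

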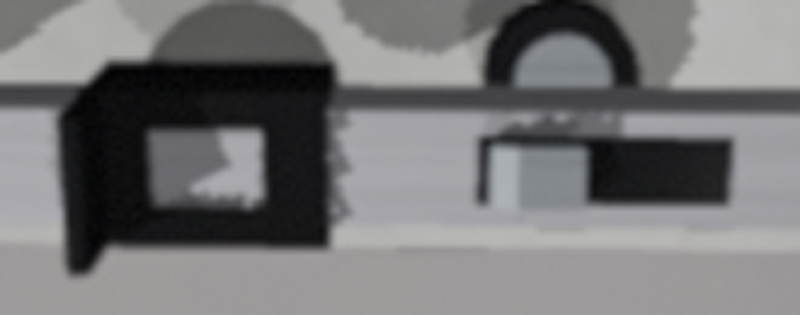

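```bash
python3 - <<'E'
from h import *
T=tool(); 
def st(uv,z): # tool-frame mm
    return np.round(((cast("wrist",uv,z,T)-T[:3,3])@T[:3,:3])*1000,1)[:,:2]
print('rail edges',st([(150,181.5),(390,183.6),(150,205.3),(285,206),(390,207)],.112))
print('ends',st([(115.5,195),(428.5,195)],.112))
print('strip',st([(293.5,195),(345.5,195)],.112))
print('btn right top/left bevel low',st([(316,195),],.119),st([(296,195)],.117))
print('sleeve front',st([(262.8,192)],.115),'slot',st([(225.5,195),(249,195)],.115), 'tab rear top', st([(208,182),(209,215)],.134))
E
```

```text
rail edges [[   9.9 -123.8]
 [   8.   102.2]
 [ -13.5 -126.6]
 [ -14.1    3.4]
 [ -15.   104.6]]
ends [[  -3.3 -158.8]
 [  -3.   140.4]]
strip [[-3.2 11.5]
 [-3.1 60.8]]
btn right top/left bevel low [[-1.3 32. ]] [[-1.8 13.6]]
sleeve front [[  0.5 -17.4]] slot [[ -2.4 -52.5]
 [ -2.4 -30.4]] tab rear top [[ 14.3 -63.6]
 [-15.8 -64.7]]
```

>>> send_rows --targets "-1 -15 15 0.4 87;-2.5 -40 40 0.4 87;-2.5 -40 70 0.4 87;-2.5 -40 95 0.4 87;-2.5 -40 100 0.4 87;-2.5 -40 100 0.4 87;-2.5 -40 100 0.4 87"

```text
time: 3.08
ee_pos: [0.5636, -0.1183, 0.1527]
tcp_rot: [180.0, 0.1, 159.3]
wrist_force: [0.2, 0.1, -0.0]
opening: 0.0561
grasp_force: 0.0
```

```bash
python3 - <<'E'
from h import *
o=bot.get_obs();print(o['ee_pos'],o['tcp_rot'],o['opening'],o['wrist_force'],o['time'])
a=camera("wrist");cv2.imwrite("pics/w2.png",a[120:330,140:420]);cv2.imwrite("pics/w2.png",cv2.resize(a[120:330,140:420],(800,600),interpolation=cv2.INTER_CUBIC))
cv2.imwrite("pics/w2full.png",a)
E
```

```text
[ 0.5635869  -0.11828318  0.15271976] [1.79982525e+02 1.10008503e-01 1.59345350e+02] 0.05613633097290648 [ 0.20016535  0.06444362 -0.04555724] 3.075
```

View pics/w2.png

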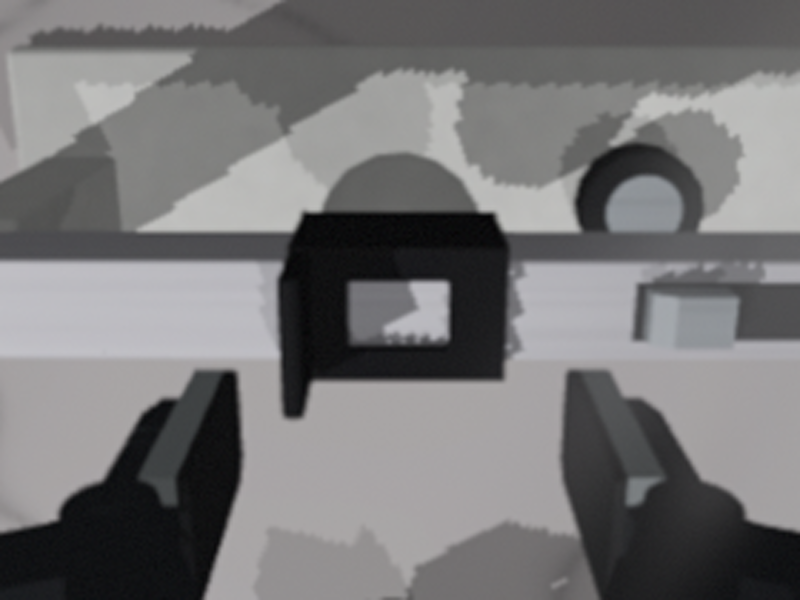

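```bash
python3 - <<'E'
from h import *
T=tool(); 
def st(u,v,z):
    u=140+u/2.857;v=120+v/2.857
    return np.round(((cast("wrist",[(u,v)],z,T)-T[:3,3])@T[:3,:3])*1000,1)[0,:2]
print('rail',st(150,261,.112),st(150,359,.112),st(600,261,.112),st(600,359,.112))
print('front',st(506,300,.115),'tab',st(280,340,.131),st(284,416,.134),'btn',st(648,330,.117),st(738,330,.119),'strip',st(636,310,.112))
E
```

```text
rail [ 12.8 -56.1] [-10.7 -58.1] [12.9 42.7] [-10.6  44.3]
front [ 4.9 22. ] tab [  2.3 -25.4] [-13.3 -24.8] btn [-1.4 53.1] [-0.6 72.1] strip [ 1.4 51.5]
```

The fingers straddle the sleeve, with gaps of about 3 mm at the tab and 6 mm in front. The button is about 31 mm ahead of the sleeve's front edge. I'll descend, then push gently to just short of the button.

>>> send_rows --targets "1 0 12 0 87;1 0 24 0 87;1 0 31 0 87;1 0 33 0 87;1 0 33 0 87;1 2 33 0 87;1 4 33 0 87;1 6 33 0 87;1 8 33 0 87;1 10 33 0 87;1 13 33 0 87;1 16 33 0 87;1 19 33 0 87;1 22 33 0 87;1 25 33 0 87;1 27 33 0 87;1 28 33 0 87;1 28 33 0 87;1 28 33 0 87"

```text
time: 5.5
ee_pos: [0.572, -0.0917, 0.1181]
tcp_rot: [180.0, -0.0, 159.3]
wrist_force: [0.4, 0.8, 0.0]
opening: 0.056
grasp_force: 0.0
```

```bash
python3 - <<'E'
from h import *
o=bot.get_obs();print(o['ee_pos'],o['tcp_rot'],o['opening'],o['wrist_force'],o['time'])
a=camera("wrist");cv2.imwrite("pics/w3.png",cv2.resize(a[120:330,140:420],(800,600),interpolation=cv2.INTER_CUBIC))
E
```

```text
[ 0.57201552 -0.0917338   0.11811398] [ 1.79974716e+02 -1.89992586e-02  1.59328760e+02] 0.056033964646153116 [0.43404832 0.75394325 0.02561415] 5.5
```

View pics/w3.png

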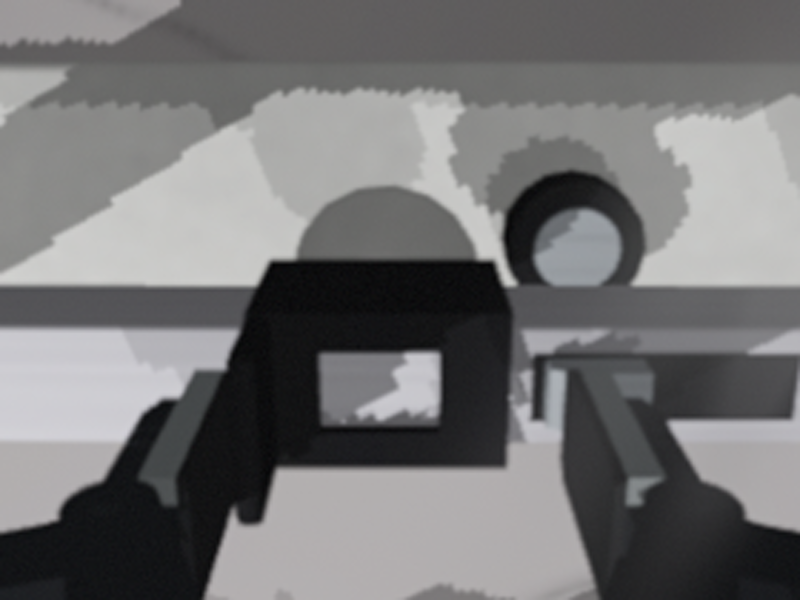

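```bash
python3 - <<'E'
from h import *
T=tool(); 
def st(u,v,z):
    u=140+u/2.857;v=120+v/2.857
    return np.round(((cast("wrist",[(u,v)],z,T)-T[:3,3])@T[:3,:3])*1000,1)[0,:2]
print('front',st(509,390,.115),st(513,318,.115),'btn',st(546,390,.117),st(654,385,.119),'strip',st(533,390,.112),'rail',st(60,326,.112),st(60,440,.112))
E
```

```text
front [ 0.4 18.8] [14.5 19. ] btn [ 1.4 25.2] [ 3.3 44. ] strip [-1.1 23.7] rail [ 11.6 -63.3] [-11.9 -66.1]
```

The sleeve's front edge is about 5 mm short of the button, and the front finger's tip is over the button's middle. Now I'll press down by feel.

>>> send_rows --targets "0 1 1 0 87;0 1 2 0 87;0 1 3 0 87;0 1 4 0 87;0 1 4 0 87;0 1 4 0 87"

```text
time: 6.3
ee_pos: [0.5724, -0.091, 0.1144]
tcp_rot: [180.0, 0.0, 159.3]
wrist_force: [0.2, -1.6, 3.5]
opening: 0.0561
grasp_force: 1.7
```

>>> send_rows --targets "0 0 1 0 87;0 0 2 0 87;0 0 2 0 87;0 0 2 0 87"

```text
time: 6.8
ee_pos: [0.5724, -0.091, 0.1123]
tcp_rot: [180.0, 0.0, 159.3]
wrist_force: [-1.0, -1.9, 4.6]
opening: 0.0563
grasp_force: 2.6
```

>>> send_rows --targets "0 0 1 0 87;0 0 1.5 0 87;0 0 1.5 0 87;0 0 1.5 0 87"

```text
time: 7.3
ee_pos: [0.5724, -0.091, 0.1109]
tcp_rot: [180.0, 0.0, 159.3]
wrist_force: [-2.2, -1.2, 5.4]
opening: 0.0562
grasp_force: 3.3
```

>>> send_rows --targets "0 0 0.5 0 87;0 0 1 0 87;0 0 1 0 87;0 0 1 0 87"

```text
time: 7.8
ee_pos: [0.5724, -0.091, 0.1101]
tcp_rot: [180.0, 0.0, 159.3]
wrist_force: [-2.1, -2.1, 6.5]
opening: 0.0566
grasp_force: 3.7
```

>>> send_rows --targets "0 1 0 0 87;0 2 0 0 87;0 3 0 0 87;0 3 0 0 87"

```text
time: 8.3
ee_pos: [0.5736, -0.0886, 0.1101]
tcp_rot: [-180.0, 0.0, 159.3]
wrist_force: [-1.4, -3.4, 5.7]
opening: 0.0561
grasp_force: 3.4
```

>>> send_rows --targets "0 0.5 0 0 87;0 1 0 0 87;0 1 0 0 87"

```text
time: 8.68
ee_pos: [0.5739, -0.0878, 0.1101]
tcp_rot: [-180.0, 0.0, 159.3]
wrist_force: [-2.0, -4.7, 4.9]
opening: 0.0565
grasp_force: 3.3
```

>>> send_rows --targets "0 0.5 0 0 87;0 1 0 0 87;0 1 0 0 87"

```text
time: 9.05
ee_pos: [0.5743, -0.0869, 0.1101]
tcp_rot: [-180.0, 0.1, 159.3]
wrist_force: [-2.4, -4.4, 5.2]
opening: 0.0564
grasp_force: 3.4
```

>>> send_rows --targets "0 0 0.3 0 87;0 0 0.6 0 87;0 0 0.6 0 87"

```text
time: 9.43
ee_pos: [0.5743, -0.0869, 0.1097]
tcp_rot: [-180.0, 0.1, 159.3]
wrist_force: [-2.1, -4.4, 7.2]
opening: 0.0563
grasp_force: 3.7
```

>>> send_rows --targets "0 0.5 0 0 87;0 1 0 0 87;0 1 0 0 87"

```text
time: 9.8
ee_pos: [0.5747, -0.086, 0.1097]
tcp_rot: [-179.9, 0.1, 159.3]
wrist_force: [-1.9, -6.0, 6.0]
opening: 0.0565
grasp_force: 3.8
```

```bash
python3 - <<'E'
from h import *
o=bot.get_obs();print(o['ee_pos'],o['wrist_force'],o['time'])
a=camera("wrist");cv2.imwrite("pics/w4.png",cv2.resize(a[200:300,220:400],(800,444),interpolation=cv2.INTER_CUBIC))
E
```

```text
[ 0.57466111 -0.08601233  0.10965812] [-1.8626922  -5.99098987  5.9875469 ] 9.8
```

View pics/w4.png

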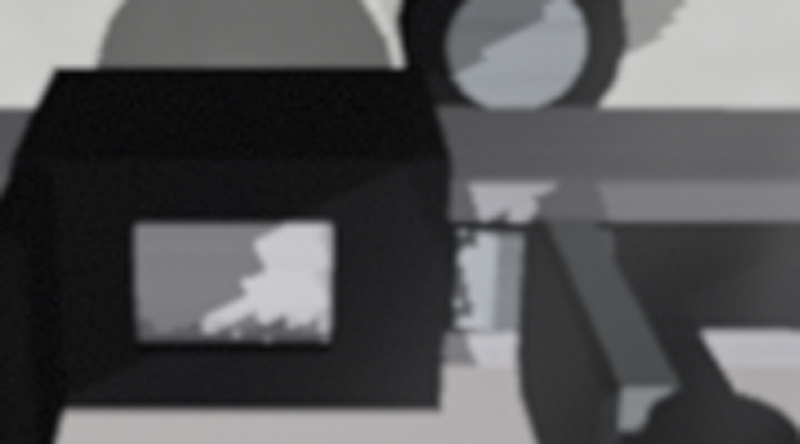

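The button is pressed under the front finger (col ~520+ in the crop). The sleeve's front edge (col ~445) is about 1 mm short of the button's near edge (~455). I'll continue in small steps.

>>> send_rows --targets "0 0.5 0 0 87;0 1 0 0 87;0 1 0 0 87"

```text
time: 10.22
ee_pos: [0.575, -0.0851, 0.1097]
tcp_rot: [-179.9, 0.1, 159.3]
wrist_force: [-2.0, -6.1, 6.1]
opening: 0.0563
grasp_force: 3.8
```

>>> send_rows --targets "0 0.5 0 0 87;0 1 0 0 87;0 1 0 0 87"

```text
time: 10.6
ee_pos: [0.5753, -0.0843, 0.1096]
tcp_rot: [-179.9, 0.1, 159.3]
wrist_force: [-1.7, -5.7, 6.0]
opening: 0.0564
grasp_force: 3.7
```

>>> send_rows --targets "0 0.5 0 0 87;0 1 0 0 87;0 1 0 0 87"

```text
time: 10.98
ee_pos: [0.5756, -0.0834, 0.1096]
tcp_rot: [-179.9, 0.1, 159.3]
wrist_force: [-2.2, -5.8, 6.0]
opening: 0.0564
grasp_force: 3.8
```

>>> send_rows --targets "0 0.7 0 0 87;0 1.4 0 0 87;0 2 0 0 87;0 2 0 0 87"

```text
time: 11.48
ee_pos: [0.5763, -0.0815, 0.1096]
tcp_rot: [-179.9, 0.1, 159.3]
wrist_force: [-2.0, -5.7, 6.0]
opening: 0.0561
grasp_force: 3.7
```

```bash
python3 - <<'E'
from h import *
o=bot.get_obs();print(o['ee_pos'],o['wrist_force'],o['opening'],o['time'])
a=camera("wrist");cv2.imwrite("pics/w5.png",cv2.resize(a[200:300,220:400],(800,444),interpolation=cv2.INTER_CUBIC))
E
```

```text
[ 0.57634704 -0.0815365   0.10957047] [-1.97532375 -5.7041293   5.97410539] 0.056103923710922876 11.475
```

View pics/w5.png

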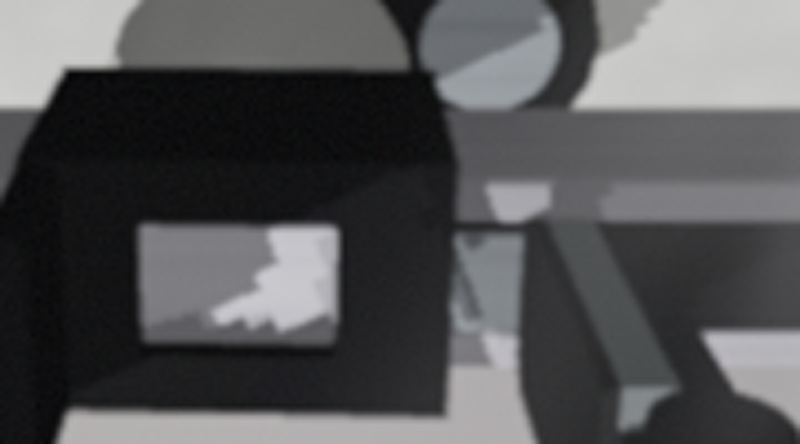

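The near end of the button, including its bevel, is now hidden under the sleeve's front edge. The forces are steady, so I'll slide on.

>>> send_rows --targets "0 1 0 0 87;0 2 0 0 87;0 3 0 0 87;0 4 0 0 87;0 5 0 0 87;0 6 0 0 87;0 6 0 0 87"

```text
time: 12.4
ee_pos: [0.5783, -0.0758, 0.1093]
tcp_rot: [-179.9, 0.0, 159.3]
wrist_force: [-2.5, -5.9, 3.9]
opening: 0.0562
grasp_force: 3.0
```

>>> send_rows --targets "0 1 0 0 87;0 2 0 0 87;0 3 -0.5 0 87;0 4 -1 0 87;0 5 -1.5 0 87;0 5 -2 0 87;0 5 -2 0 87"

```text
time: 13.28
ee_pos: [0.58, -0.0705, 0.1108]
tcp_rot: [-180.0, -0.0, 159.3]
wrist_force: [-0.4, -3.3, 0.8]
opening: 0.056
grasp_force: 1.9
```

>>> send_rows --targets "0 1 0 0 87;0 2 0 0 87;0 3 0 0 87;0 4 0 0 87;0 5 0 0 87;0 6 0 0 87;0 7 0 0 87;0 8 0 0 87;0 9 0 0 87;0 10 0 0 87;0 11 0 0 87;0 12 0 0 87;0 12 0 0 87"

```text
time: 14.9
ee_pos: [0.584, -0.0594, 0.1108]
tcp_rot: [-180.0, -0.0, 159.3]
wrist_force: [-1.9, -4.8, 1.4]
opening: 0.0564
grasp_force: 2.6
```

>>> send_rows --targets "0 0.5 0 0 87;0 1 0 0 87;0 1.5 0 0 87;0 1.5 0 0 87"

```text
time: 15.4
ee_pos: [0.5846, -0.058, 0.1108]
tcp_rot: [-180.0, -0.0, 159.3]
wrist_force: [-1.9, -5.0, 0.2]
opening: 0.0563
grasp_force: 2.5
```

```bash
python3 - <<'E'
from h import *
o=bot.get_obs();print(o['ee_pos'],o['wrist_force'],o['opening'],o['time'])
a=camera("wrist");cv2.imwrite("pics/w6.png",cv2.resize(a[200:300,220:400],(800,444),interpolation=cv2.INTER_CUBIC))
E
```

```text
[ 0.5845912  -0.05799552  0.110833  ] [-1.88085285 -5.02769983  0.19227599] 0.056273864030507124 15.4
```

View pics/w6.png

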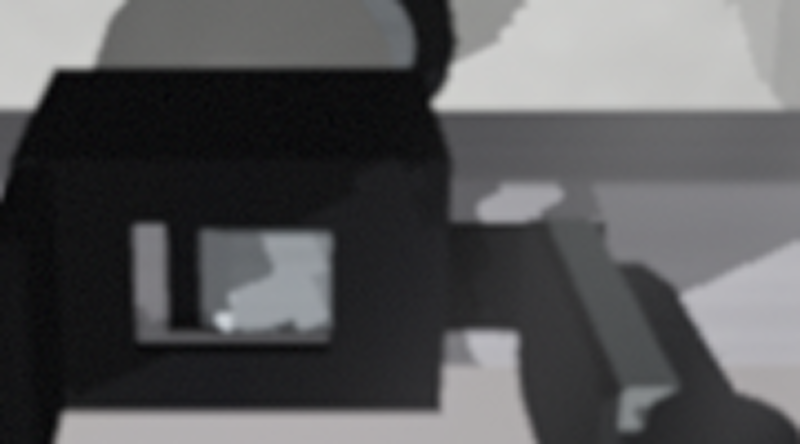

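The button shows in the slot with its rear edge at crop col ~195, and the slot spans 132–332. It needs about 3–4 mm more before it pops up.

>>> send_rows --targets "0 0.7 0 0 87;0 1.4 0 0 87;0 2.1 0 0 87;0 2.8 0 0 87;0 2.8 0 0 87"

```text
time: 16.08
ee_pos: [0.586, -0.0548, 0.1111]
tcp_rot: [180.0, -0.0, 159.3]
wrist_force: [0.3, 0.8, -0.7]
opening: 0.056
grasp_force: 0.0
```

>>> send_rows --targets "0 0.4 0 0 87;0 0.8 0 0 87;0 0.8 0 0 87"

```text
time: 16.45
ee_pos: [0.5862, -0.0544, 0.1112]
tcp_rot: [180.0, -0.0, 159.3]
wrist_force: [0.1, -0.6, -0.5]
opening: 0.0563
grasp_force: 0.2
```

>>> send_rows --targets "0 0.4 0 0 87;0 0.8 0 0 87;0 0.8 0 0 87"

```text
time: 16.82
ee_pos: [0.5865, -0.0537, 0.1112]
tcp_rot: [180.0, 0.0, 159.3]
wrist_force: [-0.0, -0.7, -0.7]
opening: 0.0561
grasp_force: 0.3
```

```bash
python3 - <<'E'
from h import *
o=bot.get_obs();print(o['ee_pos'],o['wrist_force'],o['opening'],o['time'])
a=camera("wrist");cv2.imwrite("pics/w7.png",cv2.resize(a[200:300,220:400],(800,444),interpolation=cv2.INTER_CUBIC))
E
```

```text
[ 0.58649846 -0.0536514   0.11119765] [-0.02552286 -0.73283307 -0.69916465] 0.05614959555848062 16.825
```

View pics/w7.png

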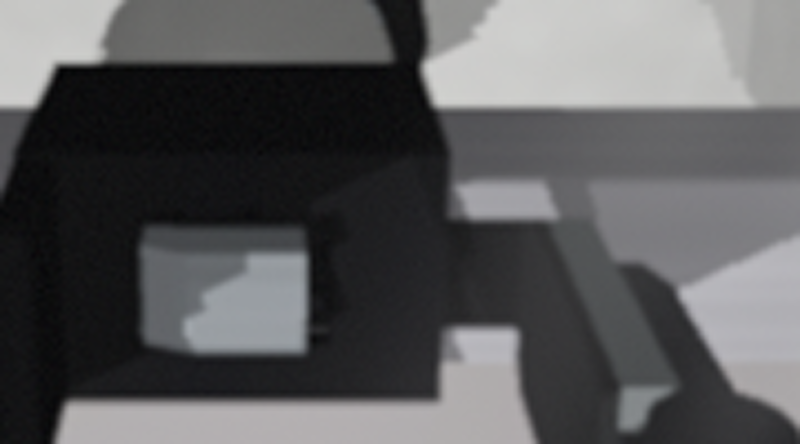

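The button has popped up through the slot, with its top face proud at crop cols 140–308, and the force has dropped. I'll back off 3 mm so neither finger touches, then lift straight up.

>>> send_rows --targets "0 -1.5 0 0 87;0 -3.5 0 0 87;0 -3.5 0 0 87;0 -3.5 -10 0 87;0 -3.5 -25 0 87;0 -3.5 -50 0 87;0 -3.5 -80 0 87;0 -3.5 -100 0 87;0 -3.5 -100 0 87;0 -3.5 -100 0 87"

```text
time: 18.12
ee_pos: [0.5851, -0.0569, 0.2107]
tcp_rot: [-180.0, -0.0, 159.3]
wrist_force: [-0.7, 0.2, -0.9]
opening: 0.0559
grasp_force: 0.0
```

```bash
python3 - <<'E'
from h import *
o=bot.get_obs();print(o['ee_pos'],o['wrist_force'],o['time']);T=tool()
a=camera("wrist");cv2.imwrite("pics/w8.png",cv2.resize(a[150:250,200:400],(800,400),interpolation=cv2.INTER_CUBIC))
E
```

```text
[ 0.58514476 -0.05692098  0.21074003] [-0.73291525  0.22062855 -0.90380381] 18.125
```

View pics/w8.png

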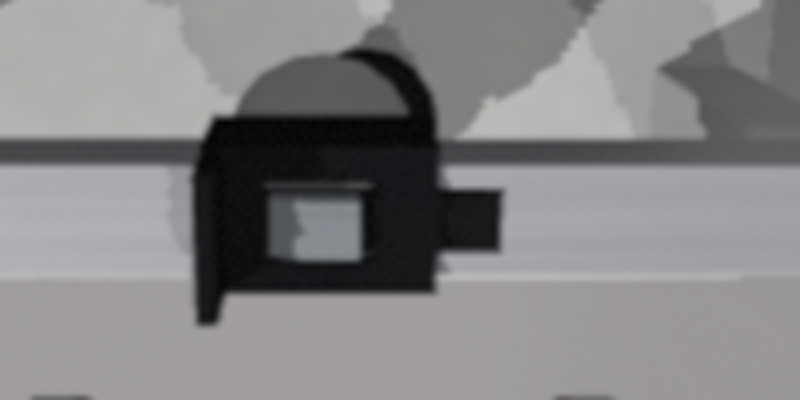

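The sleeve sits over the button, with the button filling the slot (crop cols 267–363). The sleeve's middle is about 12.5 mm behind the strip's middle, inside the 17.5 mm limit, and the gripper is clear.

```bash
python3 -c "
from workcell import ticket
print(ticket.job_done())"
```

```text
the job is handed in; nothing more can be done
None
```

The lamp's sleeve is locked on the rail: the button stands up through the slot, the gripper is clear, and the job was handed in at about 18 s (no verdict was returned).

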